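Make up the two sign-out kits at the yard door

TASK

Make up the two sign-out kits on the yard-door desk. The lock-up kit goes in the long two-bay tray, the torch in its longer bay and the large padlock in its shorter bay; the goods-in kit goes in the square three-bay tray, the tape measure in its wide bay and the stamp and the small padlock in its two small bays, one in each, whichever way round. Set everything flat on the tray floor within its bay, tape measure and stamp standing upright, padlocks the same way up as now, and leave the tumbler, the tape dispenser and the hole punch where they stand.

Things in the scene. Friction and masses are not known exactly. Their poses are not given: they have to be found in the camera images.
- lockup_tray: lock-up tray: long low pale-metal tray, 260 (x) by 121 (y), 15 high, floor 3 thick, walls and divider 3 thick and 15 high, fixed to the desk. One cross divider makes two bays, both 115 wide (y): the longer bay, 140 long, spans x -127 to +13 mm; the shorter bay, 111 long, spans x +16 to +127 mm. Origin: centre of its underside; x along its length towards the shorter bay, z up.
- goods_tray: goods-in tray: square low pale-metal tray, 209 by 209, 15 high, floor 3 thick, walls and dividers 3 thick and 15 high, fixed to the desk. Three bays: the wide bay spans x +1.5 to +101.5 mm and the full inner width y -101.5 to +101.5 mm; the two small bays, each 100 by 100, span x -101.5 to -1.5 mm, one at y +1.5 to +101.5 mm, one at y -101.5 to -1.5 mm. Origin: centre of its underside, z up; x points to the wide bay.
- torch: hand torch lying on its side, 112 long, dark metal: six-sided head (34 long, at +x) and tail cap (12 long), both 34 across flats, round barrel 26 thick and 66 long between them. Origin: on its axis at mid length, 17 above what it lies on; x along the axis towards the lamp. It does not roll readily. Grip it across the barrel.
- large_padlock: the large padlock lying flat: brass block 46 long (x) by 56 wide (y) by 24 thick (z) with a U-shaped steel shackle (bar 9 thick, 45 wide) that sticks out 40 beyond the block to +x, half way up; overall length 86. Origin: underside, below the centre of the brass block (not of the whole lock); z up. Grip it across the 56 width of the block.
- small_padlock: the small padlock lying flat: brass block 30 long (x) by 36 wide (y) by 18 thick (z) with a U-shaped steel shackle (bar 6 thick, 28 wide) that sticks out 24 beyond the block to +x, half way up; overall length 54. Origin: underside, below the centre of the brass block (not of the whole lock); z up. Grip it across the 36 width of the block.
- tape_measure: black pocket tape measure with steel side discs, standing on its base, 58 long (x, blade hook at +x), 36 wide (y), 60 high, round-topped seen from the side. Origin: centre of its underside, z up. Grip it across the 36 width.
- stamp: rubber hand stamp standing on its base: wooden base 64 (x) by 40 (y), 18 high, and above it a black round knob 32 across between 40 and 55 mm up, on a thinner neck (18); 62 high over all. Origin: centre of its underside, z up. Grip it by the knob.
- tumbler: empty glass tumbler standing upright, about 68 across, 72 high; origin: centre of its underside, z up. A bystander.
- tape_dispenser: red plastic tape dispenser with a roll of clear tape, 128 (x) by 54 (y) by 63 high; origin: centre of its underside, z up. A bystander.
- hole_punch: stainless steel two-hole punch, about 80 (x) by 104 (y) by 60 high; origin: centre of its underside, z up. A bystander.
There are look-alikes about, which are no part of the job. Leave any white look-alike of the tape_measure alone.

How it is judged:
By the outcome, as a careful person would: the job done as asked, in the order asked, and still so for the second after the job is handed in, with the robot touching nothing.
It also fails if it takes over 122 s, if anything falls off the work surface, if the arm or the gripper's body presses on something with over 40 N, if the wrist force passes 120 N, or if a joint passes its speed limit or range.

ROBOT

A 7-joint arm with a two-finger parallel gripper is mounted at the origin on the work surface. World frame = base frame: x ahead of the robot, y to its left, z up, the work surface at z = 0. Lengths are in m, angles in rad, forces in N, time in s.
With the tool pointing down it reaches from about 0.4 to 0.875 m from the base axis. Payload 6.5 kg.
Tool frame: the origin (TCP) lies between the finger pads; the fingertips stand 8 mm ahead of it and the grasp point (between the pads) lies 11 mm behind it; z points along the fingers, y is the line along which they close (so a half turn about z gives the same grasp; the last joint's range is limited). The gripper opens to 88 mm and grips with 3 to 60 N. Pads are 18 mm wide; open, the fingers measure 123 mm over their backs; the gripper's body (75 mm by 187 mm) begins 45 mm behind the grasp point.
Start: joints at [1.217, 0.536, -0.004, 1.538, 0.003, 1.067, -0.071], TCP at [0.184, -0.623, 0.247] pointing down, gripper open.
Joint ranges: [-2.7, 2.7], [-0.37, 2.16], [-1.27, 1.26], [0.24, 2.4], [-1.31, 4.45], [0.19, 1.91], [-2.76, 2.76]. Speed limits (rad/s): [2.39, 2.39, 3.14, 3.14, 3.14, 3.14, 3.14].

INTERFACE

Orientations are given as a unit quaternion [x, y, z, w].
In Python, from plant import r, viewer gives the robot as it stands.
- The arm moves only by the tool move_arm, never from a script. Its argument "deltas" is a list of rows, each a list of 6 numbers: the shift along the tool's x, y, z in mm, then the turn, a rotation vector about the tool's x, y, z in rad. A call has 1 to 5 rows; each row shifts and turns the commanded pose from where the row before left it, along the tool's axes as they then stand; what a row does not reach is not made up. A row lasts 1/10 s, in which the tool goes at most 50 mm and 8.59 degrees, less where a joint would pass 70% of its speed; a pose out of reach is approached as far as the arm can. A call with a gripper value outside its range is refused whole. "claw" is the closure, from -1 (fully open) to 1 (shut), set as the call begins (left out, the last holds). The fingers move at their own pace and stop on an object; "force" is the grip in N (left out, the last holds). Time passes only in rows, so rows that do not move let the fingers close. It gives the time, the measured TCP pose, the force, the opening and the grip force at its end, in the units of the state.
- r.sense(): the state, without advancing time (a new reading comes with each control period).
- viewer.capture(name): name is "side" or "top"; returns the picture (420x560x3 uint8, red, green, blue); there is no depth.
- viewer.get_calibration(name): a dict with "mtx" (3x3 intrinsics, pixels), "cam_to_world" (4x4, takes a point from camera to world coordinates). Camera axes: x right, y up, looking along -z (the intrinsics and any distortion apply to the point x, -y, -z); pixel columns grow to the right and rows downward; lengths in m; the calibration is good to about 2 mm. A picture is of the moment at which its call begins. get_calibration takes no time and is no camera call.
- r.finish_job(): hands the job in; it is judged then, once.
Trained networks look in the newest picture that a camera, given by its name, has taken for a name from the list of things; names that differ only in an ending like _2 or _b are one class to them, and where a whole thing is asked for, a point or a joint stands for the part that bears it (a point fixed in the world has none). Each returns a list of dicts, best first, with "score" (0 to 1); they miss things now and then, are a little off and sometimes report something else, mostly with a low value. They report only what shows in the picture. A call takes as long as a camera call. They do not tell look-alikes from the thing itself.
- viewer.silhouettes(label, camera): "region" (420x560 bool, what is visible of it).
- viewer.spot_point(label, camera): "position" ([x, y, z] in m, in the coordinates of the camera as it stood for that picture, good to about 4 mm: a listed point, or the origin of a listed thing).
The state is a dict: "clock": time; "joint_positions": joint angles; "qvel": joint speeds; "joint_efforts": joint torques, N m; "eef_pos": TCP position; "tool_rot": TCP orientation; "contact_force": force on the tool from outside, world axes, zero at the start; "torque": the same for the moment, N m; "grip_width": opening from 0.0 (shut) to 1.0 (fully open); "gripper_force": force on a finger pad.
Only numpy, scipy, OpenCV 4.12 (cv2) and the standard library are available. Lean on these libraries where they do the work, as an engineer would, in place of code of your own. Each camera call takes 0.05 s, during which the arm holds its last target. There are 200 camera calls.

## Working session

There is one attempt and no reset: what is moved stays moved. The work goes in short steps, Python scripts to look and compute and a tool call to move; the robot and the scene stay as the last step left them, time stands still between calls to the robot, and variables do not carry over. Pictures are saved under pics/ and viewed, at most 14 in all, crops included, and the job is handed in when it is done.

Besides the shell and the picture viewer there is one more tool, called after "Request:" as name([rows], argument=value, ...), one row to a line, values as JSON. move_arm: Moves the arm, as the interface text tells. Its arguments: {"type":"object","properties":{"deltas":{"type":"array","items":{"type":"array","items":{"type":"number"}}},"claw":{"type":"number"},"force":{"type":"number"}},"required":["deltas"]}

```bash
ls; mkdir -p pics
python3 - <<'E'
from plant import r, viewer
import cv2,numpy as np
for n in("top","side"):
    im=viewer.capture(n); cv2.imwrite(f"pics/{n}0.png",im[:,:,::-1])
    c=viewer.get_calibration(n); print(n,np.round(c["mtx"],1).tolist(),np.round(c["cam_to_world"],3).tolist(),[k for k in c])
s=r.sense(); print(s["clock"],s["eef_pos"],s["tool_rot"])
E
```

```text
pics
top [[465.1, 0.0, 278.0], [0.0, 465.1, 208.2], [0.0, 0.0, 1.0]] [[-0.008, 0.989, -0.151, 0.343], [-1.0, -0.004, 0.029, 0.017], [0.028, 0.151, 0.988, 1.154], [0.0, 0.0, 0.0, 1.0]] ['mtx', 'cam_to_world']
side [[498.6, 0.0, 288.6], [0.0, 498.6, 210.8], [0.0, 0.0, 1.0]] [[-0.836, 0.376, -0.399, 0.1], [-0.548, -0.6, 0.583, 0.603], [-0.02, 0.706, 0.708, 0.784], [0.0, 0.0, 0.0, 1.0]] ['mtx', 'cam_to_world']
0.1 [ 0.18435504 -0.62274027  0.24594402] [ 9.89658382e-01  1.43442238e-01 -1.60182720e-04 -7.65137375e-04]
```

View pics/top0.png

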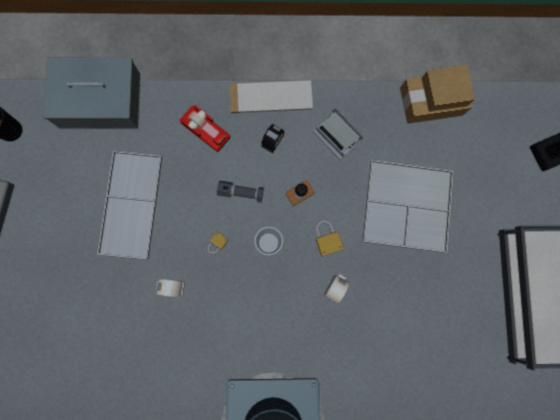

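View pics/side0.png

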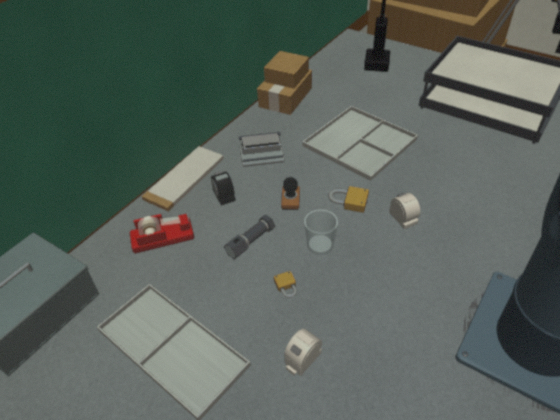

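The top view shows the torch at (241,190), black tape measure (273,137), stamp (300,192), large padlock (329,243), small padlock (218,241), lock-up tray (130,205) with its shorter bay up, and goods tray (408,205) with its wide bay up. The tumbler is at (268,240), punch (339,132), dispenser (205,128). Could be confused with the tape measure: the white ones at (170,288) and (337,289), excluded because ours is black. The padlocks at (329,243) and (218,241) differ by size.

Next I fit poses by matching silhouettes from both cameras.

```bash
cat > h.py <<'E'
from plant import r, viewer
import cv2,numpy as np
from scipy.optimize import minimize
CAL={n:viewer.get_calibration(n) for n in("top","side")}
def proj(P,n):
    T=np.linalg.inv(np.array(CAL[n]["cam_to_world"])); q=P@T[:3,:3].T+T[:3,3]
    q=q*[1,-1,-1]; p=q@np.array(CAL[n]["mtx"]).T; return p[:,:2]/p[:,2:]
def box(x0,x1,y0,y1,z0,z1): return np.array([[x,y,z] for x in(x0,x1) for y in(y0,y1) for z in(z0,z1)])/1e3
def cyl(rad,z0,z1): a=np.linspace(0,6.28,17); return np.array([[rad*np.cos(t),rad*np.sin(t),z] for t in a for z in(z0,z1)])/1e3
def cylx(rad,x0,x1,zc,n): a=np.arange(n)*2*np.pi/n+np.pi/n*(n==6)+(np.pi/6*0); return np.array([[x,rad*np.sin(t),zc+rad*np.cos(t)] for t in a for x in(x0,x1)])/1e3
def pad(L,W,H,w,s,b): 
    z0,z1=(H-b)/2,(H+b)/2; l=L/2+s
    return [box(-L/2,L/2,-W/2,W/2,0,H),box(L/2,l-w/2,w/2-b,w/2,z0,z1),box(L/2,l-w/2,-w/2,b-w/2,z0,z1)]+[
      np.array([[L/2+s-w/2+q*np.cos(t),q*np.sin(t),z] for q in(w/2,w/2-b) for t in(a,a+.4) for z in(z0,z1)])/1e3 for a in np.arange(-1.6,1.5,.4)]
t=np.linspace(0,np.pi,13)
M=dict(torch=[cylx(19.6,22,56,17,6),cylx(13,-44,22,17,16),cylx(19.6,-56,-44,17,6)],
 large_padlock=pad(46,56,24,45,40,9),small_padlock=pad(30,36,18,28,24,6),
 tape_measure=[np.array([[29*np.cos(a),y,31+29*np.sin(a)] for a in t for y in(-18,18)]+[[x,y,0] for x in(-29,29) for y in(-18,18)])/1e3],
 stamp=[box(-32,32,-20,20,0,18),cyl(9,18,40),cyl(16,40,55),cyl(10,55,62)],
 lockup_tray=[box(-130,130,-60.5,60.5,0,15)],goods_tray=[box(-104.5,104.5,-104.5,104.5,0,15)])
def render(parts,p,n,z=0,s=4):
    c,d=np.cos(p[2]),np.sin(p[2]); R=np.array([[c,-d,0],[d,c,0],[0,0,1]]); im=np.zeros((420,560),np.uint8)
    for q in parts:
        u=proj(q@R.T+[p[0],p[1],z],n); h=cv2.convexHull(np.round(u*16).astype(np.int32)); cv2.fillConvexPoly(im,h,1,shift=4,lineType=8)
    return im>0
def find(name,pick=None,z=0,cams=("top","side")):
    reg={}; 
    for n in cams:
        D=viewer.silhouettes(name,n); S=viewer.spot_point(name,n); C=np.array(CAL[n]["cam_to_world"])
        W=[(C[:3,:3]@np.array(s["position"])+C[:3,3]) for s in S]
        print(name,n,[(round(s["score"],2),np.round(w,3).tolist()) for s,w in zip(S,W)],[(round(d["score"],2),int(d["region"].sum()),np.round(np.argwhere(d["region"]).mean(0)[::-1]).tolist()) for d in D])
        if not D or not W: continue
        if pick is not None:
            W=[min(W,key=lambda w:np.hypot(*(w[:2]-pick)))]
        if 'w0' not in locals(): w0=W[0]
        px=proj(np.array([[w0[0],w0[1],.02+z]]),n)[0]
        d=min(D,key=lambda d:np.hypot(*(np.argwhere(d["region"]).mean(0)[::-1]-px))); reg[n]=d["region"]
    B={n:cv2.GaussianBlur(m.astype(np.float32),(0,0),1.2) for n,m in reg.items()}
    def cost(p): return sum(np.abs(cv2.GaussianBlur(render(M[name],p,n,z).astype(np.float32),(0,0),1.2)-B[n]).sum()/B[n].sum() for n in reg)
    best=min(((cost((w0[0],w0[1],a)),a) for a in np.arange(-np.pi,np.pi,np.pi/18)))[1]
    o=min((minimize(cost,[w0[0],w0[1],best],method="Nelder-Mead",options=dict(initial_simplex=np.array([w0[0],w0[1],best])+k*np.array([[0,0,0],[.01,0,0],[0,.01,0],[0,0,.2]]))) for k in(1,-1)),key=lambda o:o.fun)
    print("  FIT",np.round(o.x,4).tolist(),"cost",round(o.fun/max(len(reg),1),3),list(reg)); return o.x
E
python3 - <<'E'
from h import *
for n in("top","side"): viewer.capture(n)
P={n:find(n,(0.62,0.03) if n=="tape_measure" else None) for n in M}
import pickle; pickle.dump(P,open("P.pkl","wb"))
im=viewer.capture("top")[:,:,::-1].copy()
for n,p in P.items():
    c,_=cv2.findContours(render(M[n],p,"top").astype(np.uint8),0,2); cv2.drawContours(im,c,-1,(0,255,0),1)
    c=np.array([[p[0],p[1],.01],[p[0]+.04*np.cos(p[2]),p[1]+.04*np.sin(p[2]),.01]]); u=np.round(proj(c,"top")).astype(int); cv2.line(im,u[0].tolist(),u[1].tolist(),(0,0,255),1)
cv2.imwrite("pics/fit.png",cv2.resize(im[100:310,90:470],(760,420),interpolation=cv2.INTER_CUBIC))
print(r.sense()["clock"])
E
```

```text
torch top [(0.57, [0.557, 0.079, 0.016])] [(0.8, 538, [239.0, 191.0])]
torch side [(0.61, [0.562, 0.077, 0.024]), (0.56, [0.689, -0.006, 0.005])] [(0.7, 814, [248.0, 237.0]), (0.29, 9783, [174.0, 350.0])]
  FIT [0.5607, 0.0773, 1.4151] cost 0.136 ['top', 'side']
large_padlock top [(0.91, [0.429, -0.14, 0.001])] [(0.83, 603, [329.0, 240.0])]
large_padlock side [(0.78, [0.429, -0.14, 0.002])] [(0.58, 636, [352.0, 198.0])]
  FIT [0.428, -0.1437, 0.3185] cost 0.193 ['top', 'side']
small_padlock top [(0.58, [0.727, 0.166, 0.001]), (0.51, [0.443, 0.129, -0.003])] [(0.81, 274, [217.0, 243.0])]
small_padlock side [(0.64, [0.436, 0.13, 0.003])] [(0.95, 386, [285.0, 282.0])]
  FIT [2.1326, -0.7439, -0.9203] cost 1.0 ['top', 'side']
tape_measure top [(0.8, [0.694, 0.0, 0.001]), (0.63, [0.321, -0.153, -0.001]), (0.57, [0.326, 0.241, -0.002])] [(0.75, 446, [337.0, 288.0]), (0.67, 410, [272.0, 138.0]), (0.63, 682, [269.0, 241.0])]
tape_measure side [(0.95, [0.693, -0.003, 0.004]), (0.86, [0.323, 0.245, 0.002]), (0.81, [0.319, -0.153, 0.0])] [(0.87, 559, [222.0, 187.0]), (0.65, 1217, [301.0, 351.0]), (0.58, 809, [405.0, 209.0]), (0.58, 1265, [320.0, 230.0])]
  FIT [0.6975, -0.0052, -0.5932] cost 0.164 ['top', 'side']
stamp top [(0.78, [0.56, -0.072, 0.002])] [(0.61, 445, [300.0, 193.0])]
stamp side [] [(0.73, 493, [290.0, 195.0])]
  FIT [0.5558, -0.0712, -0.9882] cost 0.063 ['top']
lockup_tray top [(0.6, [0.527, 0.349, 0.003])] [(0.88, 5369, [130.0, 205.0]), (0.48, 213, [218.0, 241.0])]
lockup_tray side [(0.73, [0.529, 0.35, 0.002])] [(0.86, 10064, [174.0, 350.0])]
  FIT [0.5296, 0.3487, -0.1097] cost 0.023 ['top', 'side']
goods_tray top [(0.59, [0.521, -0.343, -0.001])] [(0.93, 7074, [409.0, 206.0]), (0.44, 658, [269.0, 241.0])]
goods_tray side [(0.85, [0.52, -0.341, 0.003])] [(0.71, 4652, [360.0, 142.0])]
  FIT [0.5226, -0.3458, -1.7034] cost 0.028 ['top', 'side']
1.65
```

View pics/fit.png

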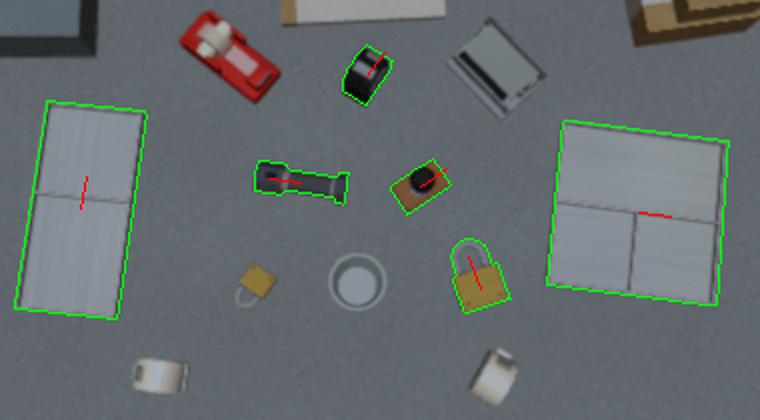

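Tray, torch, tape, stamp and large padlock outlines match. The black tape measure at crop (368,75) is the one I want. The goods tray's true yaw is -1.703+π/2 = -0.133, since its wide bay is at the top. The small padlock still needs a refit, because the first fit used a false hit.

```bash
cat >> h.py <<'E'
def st():
    s=r.sense(); x,y,z,w=s["tool_rot"]; from scipy.spatial.transform import Rotation as Ro
    R=Ro.from_quat(s["tool_rot"]).as_matrix(); return s,R,np.arctan2(R[1,0],R[0,0])
def go(x,y,z,psi,p=None):
    "turn about tool z (rad), then shift in tool axes (mm)"
    s,R,a=st(); e=s["eef_pos"] if p is None else p[:3]; a=a if p is None else p[3]
    t=(psi-a+np.pi)%(2*np.pi)-np.pi; d=np.array([x,y,z])-e
    print("turn z %.3f (%d rows) shift x %.1f y %.1f z %.1f mm"%(-t,np.ceil(abs(t)/.149),*(1e3*np.array([d[0]*np.cos(psi)+d[1]*np.sin(psi),d[0]*np.sin(psi)-d[1]*np.cos(psi),-d[2]]))), "tilt",np.round(R[:2,2],3))
    return (x,y,z,psi)
def loc(p,u,v): return p[0]+(u*np.cos(p[2])-v*np.sin(p[2]))/1e3, p[1]+(u*np.sin(p[2])+v*np.cos(p[2]))/1e3
E
python3 - <<'E'
from h import *
import pickle
P=pickle.load(open("P.pkl","rb")); P["goods_tray"][2]+=np.pi/2
for n in("top","side"): viewer.capture(n)
P["small_padlock"]=find("small_padlock",(.44,.13))
for b in("tumbler","tape_dispenser","hole_punch"):
    for n in("top","side"):
        C=np.array(CAL[n]["cam_to_world"]); print(b,n,[(round(s["score"],2),np.round(C[:3,:3]@s["position"]+C[:3,3],3).tolist()) for s in viewer.spot_point(b,n)])
P["stamp"]=find("stamp",(.556,-.071),cams=("top","side"))
pickle.dump(P,open("P.pkl","wb"))
t=P["torch"]; L=P["lockup_tray"]
a=go(*loc(t,3,0),.13,1.415); 
b=loc(L,-57,0); print(b)
E
```

```text
small_padlock top [(0.71, [0.444, 0.128, -0.005])] [(0.77, 221, [218.0, 241.0])]
small_padlock side [(0.87, [0.439, 0.13, 0.003])] [(0.83, 350, [285.0, 282.0]), (0.5, 688, [351.0, 198.0])]
  FIT [0.4384, 0.1286, 2.4793] cost 0.361 ['top', 'side']
tumbler top [(0.64, [0.428, 0.011, 0.0]), (0.5, [0.692, 0.0, 0.002]), (0.27, [0.441, 0.128, -0.002])]
tumbler side [(0.98, [0.432, 0.011, 0.002])]
tape_dispenser top [(0.91, [0.725, 0.169, 0.001])]
tape_dispenser side [(0.6, [0.722, 0.173, 0.002])]
hole_punch top [(0.82, [0.705, -0.168, -0.003])]
hole_punch side [(0.82, [0.709, -0.171, -0.001])]
stamp top [(0.76, [0.559, -0.068, -0.001])] [(0.67, 422, [300.0, 193.0])]
stamp side [(0.74, [0.557, -0.071, 0.0])] [(0.59, 518, [290.0, 194.0])]
  FIT [0.5567, -0.0722, -1.0052] cost 0.134 ['top', 'side']
turn z -1.127 (8 rows) shift x 753.5 y 262.9 z 116.7 mm tilt [-0. -0.]
(np.float64(0.4729756795269273), np.float64(0.3549451297674955))
```

Request:
move_arm([
  [0, 0, 0, 0, 0, -0.141],
  [0, 0, 0, 0, 0, -0.141],
  [0, 0, 0, 0, 0, -0.141],
  [0, 0, 0, 0, 0, -0.141],
], claw=-1)

```text
clock: 2.85
eef_pos: [0.1845, -0.6233, 0.2467]
tool_rot: [0.909, 0.416, -0.0, 0.0]
contact_force: [0.0, -0.6, 0.3]
grip_width: 1.003
gripper_force: 0.0
```

Request:
move_arm([
  [0, 0, 0, 0, 0, -0.141],
  [0, 0, 0, 0, 0, -0.141],
  [0, 0, 0, 0, 0, -0.141],
  [0, 0, 0, 0, 0, -0.141],
])

```text
clock: 3.25
eef_pos: [0.1844, -0.6233, 0.2467]
tool_rot: [0.758, 0.652, -0.0, -0.0]
contact_force: [0.8, -0.8, -0.2]
grip_width: 1.001
gripper_force: 0.0
```

Request:
move_arm([
  [38, 13, 0, 0, 0, 0],
  [38, 13, 0, 0, 0, 0],
  [38, 13, 0, 0, 0, 0],
  [38, 13, 0, 0, 0, 0],
  [38, 13, 0, 0, 0, 0],
])

```text
clock: 3.75
eef_pos: [0.2786, -0.4442, 0.2469]
tool_rot: [0.76, 0.65, -0.0, 0.0]
contact_force: [0.6, -0.4, -0.0]
grip_width: 1.001
gripper_force: 0.0
```

Request:
move_arm([
  [38, 13, 0, 0, 0, 0],
  [38, 13, 0, 0, 0, 0],
  [38, 13, 0, 0, 0, 0],
  [38, 13, 0, 0, 0, 0],
  [38, 13, 0, 0, 0, 0],
])

```text
clock: 4.25
eef_pos: [0.3722, -0.2665, 0.247]
tool_rot: [0.76, 0.65, -0.0, 0.0]
contact_force: [1.1, -0.3, 0.5]
grip_width: 0.999
gripper_force: 0.0
```

Request:
move_arm([
  [38, 13, 0, 0, 0, 0],
  [38, 13, 0, 0, 0, 0],
  [38, 13, 0, 0, 0, 0],
  [38, 13, 0, 0, 0, 0],
  [38, 13, 0, 0, 0, 0],
])

```text
clock: 4.75
eef_pos: [0.4658, -0.0888, 0.247]
tool_rot: [0.76, 0.65, 0.0, 0.0]
contact_force: [0.8, -0.1, -0.1]
grip_width: 0.999
gripper_force: 0.0
```

Request:
move_arm([
  [38, 13, 0, 0, 0, 0],
  [38, 13, 0, 0, 0, 0],
  [38, 13, 0, 0, 0, 0],
  [38, 13, 0, 0, 0, 0],
  [0, 0, 0, 0, 0, 0],
])

```text
clock: 5.25
eef_pos: [0.5415, 0.0583, 0.2472]
tool_rot: [0.757, 0.653, 0.002, -0.001]
contact_force: [-0.9, 0.9, -0.4]
grip_width: 1.003
gripper_force: 0.0
```

```bash
cat > n.py <<'E'
import sys,pickle
from h import *
P=pickle.load(open("P.pkl","rb"))
def T(n,u,v,z,psi): return go(*loc(P[n],u,v),z,psi)
s=st()[0]; print("clock",s["clock"],"pos",np.round(s["eef_pos"],4),"psi",round(st()[2],3),"w",round(s["grip_width"]*88,1),"F",np.round(s["contact_force"],1),"j7",round(s["joint_positions"][6],2))
for a in sys.argv[1:]: exec(a)
E
python3 n.py 'T("torch",3,0,.012,1.415)'
```

```text
clock 5.25 pos [0.5415 0.0583 0.2472] psi 1.423 w 88.3 F [-0.9  0.9 -0.4] j7 -0.57
turn z 0.008 (1 rows) shift x 24.8 y 16.0 z 235.2 mm tilt [0.002 0.004]
```

Request:
move_arm([
  [25, 16, 20, 0, 0, 0.008],
  [0, 0, 40, 0, 0, 0],
  [0, 0, 45, 0, 0, 0],
  [0, 0, 45, 0, 0, 0],
  [0, 0, 25, 0, 0, 0],
])

```text
clock: 5.75
eef_pos: [0.5575, 0.0726, 0.0684]
tool_rot: [0.763, 0.647, -0.002, -0.001]
contact_force: [0.3, 0.6, 0.1]
grip_width: 0.999
gripper_force: 0.0
```

```bash
python3 n.py 'T("torch",3,0,.012,1.415)'
```

```text
clock 5.75 pos [0.5575 0.0726 0.0684] psi 1.407 w 87.9 F [0.3 0.6 0.1] j7 -0.76
turn z -0.008 (1 rows) shift x 8.2 y 2.4 z 56.4 mm tilt [-0.004 -0.001]
```

Request:
move_arm([
  [0, 0, 0, 0, 0, 0],
])

```text
clock: 5.85
eef_pos: [0.5568, 0.0726, 0.0684]
tool_rot: [0.762, 0.647, -0.003, -0.002]
contact_force: [0.5, 0.0, -0.2]
grip_width: 0.999
gripper_force: 0.0
```

```bash
python3 n.py 'T("torch",3,0,.012,1.415)'
```

```text
clock 5.85 pos [0.5568 0.0726 0.0684] psi 1.407 w 87.9 F [ 0.5  0.  -0.2] j7 -0.76
turn z -0.008 (1 rows) shift x 8.3 y 3.2 z 56.4 mm tilt [-0.007 -0.002]
```

Request:
move_arm([
  [8, 3, 14, 0, 0, -0.008],
  [0, 0, 21, 0, 0, 0],
  [0, 0, 21, 0, 0, 0],
  [0, 0, 0, 0, 0, 0],
])

```text
clock: 6.25
eef_pos: [0.5636, 0.0818, 0.0148]
tool_rot: [0.76, 0.65, -0.001, -0.0]
contact_force: [-0.2, -0.3, -0.6]
grip_width: 0.999
gripper_force: 0.0
```

Request:
move_arm([
  [0, 0, 0, 0, 0, 0],
  [0, 0, 0, 0, 0, 0],
  [0, 0, 0, 0, 0, 0],
  [0, 0, 0, 0, 0, 0],
  [0, 0, 0, 0, 0, 0],
], claw=1, force=25)

```text
clock: 6.75
eef_pos: [0.5642, 0.0816, 0.0162]
tool_rot: [0.76, 0.65, 0.0, 0.0]
contact_force: [0.5, -0.0, 0.1]
grip_width: 0.569
gripper_force: 0.0
```

```bash
python3 n.py 'T("torch",3,0,.012,1.415)'
```

```text
clock 6.75 pos [0.5642 0.0816 0.0162] psi 1.416 w 50.0 F [ 0.5 -0.   0.1] j7 -0.8
turn z 0.001 (1 rows) shift x -1.8 y -2.8 z 4.2 mm tilt [0.001 0.   ]
```

Request:
move_arm([
  [0, 0, 3, 0, 0, 0],
  [0, 0, 0, 0, 0, 0],
  [0, 0, 0, 0, 0, 0],
  [0, 0, 0, 0, 0, 0],
  [0, 0, 0, 0, 0, 0],
])

```text
clock: 7.25
eef_pos: [0.5638, 0.0816, 0.0126]
tool_rot: [0.76, 0.65, -0.0, -0.0]
contact_force: [0.1, -0.2, -1.2]
grip_width: 0.283
gripper_force: 25.0
```

Request:
move_arm([
  [0, 0, 0, 0, 0, 0],
  [0, 0, -10, 0, 0, 0],
  [0, 0, -20, 0, 0, 0],
  [0, 0, -30, 0, 0, 0],
  [0, 0, -30, 0, 0, 0],
])

```text
clock: 7.75
eef_pos: [0.5636, 0.0816, 0.1041]
tool_rot: [0.76, 0.65, -0.0, -0.0]
contact_force: [0.7, 0.9, -1.1]
grip_width: 0.288
gripper_force: 25.0
```

```bash
python3 n.py 'T("lockup_tray",-57-3,0,.1,3.032)'
```

```text
clock 7.75 pos [0.5636 0.0816 0.1041] psi 1.416 w 25.3 F [ 0.7  0.9 -1.1] j7 -0.73
turn z -1.616 (11 rows) shift x 123.0 y 261.8 z 4.1 mm tilt [-0. -0.]
```

Request:
move_arm([
  [0, 0, -10, 0, 0, -0.135],
  [0, 0, 0, 0, 0, -0.135],
  [0, 0, 0, 0, 0, -0.135],
  [0, 0, 0, 0, 0, -0.135],
])

```text
clock: 8.15
eef_pos: [0.5641, 0.0815, 0.1137]
tool_rot: [0.556, 0.831, 0.0, 0.0]
contact_force: [-1.1, 0.3, -1.9]
grip_width: 0.288
gripper_force: 25.0
```

Request:
move_arm([
  [0, 0, 0, 0, 0, -0.135],
  [0, 0, 0, 0, 0, -0.135],
  [0, 0, 0, 0, 0, -0.135],
  [0, 0, 0, 0, 0, -0.135],
])

```text
clock: 8.55
eef_pos: [0.564, 0.0814, 0.1134]
tool_rot: [0.315, 0.949, -0.0, 0.0]
contact_force: [-0.0, -0.4, -1.2]
grip_width: 0.288
gripper_force: 25.0
```

Request:
move_arm([
  [0, 0, 0, 0, 0, -0.135],
  [0, 0, 0, 0, 0, -0.135],
  [0, 0, 0, 0, 0, -0.135],
  [0, 0, 0, 0, 0, -0.135],
])

```text
clock: 8.95
eef_pos: [0.5641, 0.0812, 0.1134]
tool_rot: [0.05, 0.999, -0.0, 0.0]
contact_force: [-0.3, -0.6, -0.6]
grip_width: 0.287
gripper_force: 25.0
```

Request:
move_arm([
  [12, 26, 0, 0, 0, 0],
  [12, 26, 0, 0, 0, 0],
  [12, 26, 0, 0, 0, 0],
  [12, 26, 0, 0, 0, 0],
  [12, 26, 0, 0, 0, 0],
])

```text
clock: 9.45
eef_pos: [0.5178, 0.218, 0.1134]
tool_rot: [0.053, 0.999, -0.0, 0.0]
contact_force: [0.1, 0.5, -0.6]
grip_width: 0.284
gripper_force: 25.0
```

Request:
move_arm([
  [12, 26, 0, 0, 0, 0],
  [12, 26, 0, 0, 0, 0],
  [12, 26, 0, 0, 0, 0],
  [12, 26, 0, 0, 0, 0],
  [12, 26, 0, 0, 0, 0],
])

```text
clock: 9.95
eef_pos: [0.4718, 0.3537, 0.1134]
tool_rot: [0.053, 0.999, -0.0, 0.0]
contact_force: [0.5, -0.3, -2.1]
grip_width: 0.29
gripper_force: 25.0
```

```bash
python3 n.py 'T("lockup_tray",-57-3,0,.017,3.032)'
```

```text
clock 9.95 pos [0.4718 0.3537 0.1134] psi 3.036 w 25.5 F [ 0.5 -0.3 -2.1] j7 0.18
turn z 0.004 (1 rows) shift x 2.0 y 1.4 z 96.4 mm tilt [ 0.001 -0.   ]
```

Request:
move_arm([
  [2, 1, 30, 0, 0, 0],
  [0, 0, 30, 0, 0, 0],
  [0, 0, 22, 0, 0, 0],
  [0, 0, 11, 0, 0, 0],
  [0, 0, 4, 0, 0, 0],
])

```text
clock: 10.45
eef_pos: [0.47, 0.3536, 0.0153]
tool_rot: [0.053, 0.999, -0.001, -0.0]
contact_force: [-4.9, -7.2, 20.5]
grip_width: 0.285
gripper_force: 25.0
```

Request:
move_arm([
  [0, 0, 0, 0, 0, 0],
])

```text
clock: 10.55
eef_pos: [0.4704, 0.3542, 0.0164]
tool_rot: [0.053, 0.999, 0.0, 0.0]
contact_force: [-0.4, -0.9, -1.2]
grip_width: 0.286
gripper_force: 25.0
```

```bash
python3 n.py 'T("lockup_tray",-57-3,0,.0156,3.032)'
```

```text
clock 10.55 pos [0.4704 0.3542 0.0164] psi 3.036 w 25.1 F [-0.4 -0.9 -1.2] j7 0.08
turn z 0.004 (1 rows) shift x 0.5 y 1.0 z 0.8 mm tilt [0. 0.]
```

Request:
move_arm([
  [0, 0, 0, 0, 0, 0],
  [0, 0, 0, 0, 0, 0],
  [0, 0, 0, 0, 0, 0],
], claw=0)

```text
clock: 10.85
eef_pos: [0.4706, 0.3543, 0.0165]
tool_rot: [0.053, 0.999, 0.0, 0.0]
contact_force: [0.3, 0.3, -0.2]
grip_width: 0.502
gripper_force: 0.0
```

Request:
move_arm([
  [0, 0, -10, 0, 0, 0],
  [0, 0, -30, 0, 0, 0],
  [0, 0, -40, 0, 0, 0],
  [0, 0, -30, 0, 0, 0],
  [0, 0, 0, 0, 0, 0],
])

```text
clock: 11.35
eef_pos: [0.4718, 0.3564, 0.1307]
tool_rot: [0.053, 0.999, 0.003, 0.003]
contact_force: [-0.2, -0.4, -0.0]
grip_width: 0.502
gripper_force: 0.0
```

```bash
python3 n.py 'viewer.capture("top");P["torch"]=find("torch",(.47,.35),z=.003,cams=("top",))' 'T("large_padlock",0,0,.012,.3185)' 'T("large_padlock",0,0,.012,.3185+3.1416)'
```

```text
clock 11.35 pos [0.4718 0.3564 0.1307] psi 3.036 w 44.2 F [-0.2 -0.4 -0. ] j7 0.19
torch top [(0.48, [0.431, -0.14, -0.001])] []Traceback (most recent call last):
  File "n.py", line 6, in <module>
    for a in sys.argv[1:]: exec(a)
                           ~~~~^^^
  File "<string>", line 1, in <module>
  File "h.py", line 40, in find
    best=min(((cost((w0[0],w0[1],a)),a) for a in np.arange(-np.pi,np.pi,np.pi/18)))[1]
         ~~~^^^^^^^^^^^^^^^^^^^^^^^^^^^^^^^^^^^^^^^^^^^^^^^^^^^^^^^^^^^^^^^^^^^^^^^
  File "h.py", line 40, in <genexpr>
    best=min(((cost((w0[0],w0[1],a)),a) for a in np.arange(-np.pi,np.pi,np.pi/18)))[1]
                     ^^
NameError: cannot access free variable 'w0' where it is not associated with a value in enclosing scope. Did you mean: '.0'?
```

```bash
python3 n.py 'T("large_padlock",0,0,.13,.3185+3.1416)'
```

```text
clock 11.5 pos [0.4701 0.3535 0.1256] psi 3.036 w 43.6 F [ 0.9 -1.1 -0.4] j7 0.18
turn z -0.424 (3 rows) shift x 195.7 y -459.0 z -4.4 mm tilt [ 0.    -0.001]
```

Request:
move_arm([
  [0, 0, 0, 0, 0, -0.106],
  [0, 0, 0, 0, 0, -0.106],
  [0, 0, 0, 0, 0, -0.106],
  [0, 0, 0, 0, 0, -0.106],
], claw=-1)

```text
clock: 11.9
eef_pos: [0.4694, 0.3533, 0.1243]
tool_rot: [-0.161, 0.987, -0.001, -0.001]
contact_force: [-0.0, 1.0, -0.1]
grip_width: 0.839
gripper_force: 0.0
```

Request:
move_arm([
  [13, -31, 0, 0, 0, 0],
  [13, -31, 0, 0, 0, 0],
  [13, -31, 0, 0, 0, 0],
  [13, -31, 0, 0, 0, 0],
  [13, -31, 0, 0, 0, 0],
])

```text
clock: 12.4
eef_pos: [0.4558, 0.1847, 0.1245]
tool_rot: [-0.159, 0.987, -0.0, -0.001]
contact_force: [-0.3, 1.0, -0.4]
grip_width: 0.996
gripper_force: 0.0
```

Request:
move_arm([
  [13, -31, 0, 0, 0, 0],
  [13, -31, 0, 0, 0, 0],
  [13, -31, 0, 0, 0, 0],
  [13, -31, 0, 0, 0, 0],
  [13, -31, 0, 0, 0, 0],
])

```text
clock: 12.9
eef_pos: [0.4425, 0.0174, 0.1248]
tool_rot: [-0.159, 0.987, 0.0, -0.001]
contact_force: [1.5, 0.2, -0.3]
grip_width: 1.0
gripper_force: 0.0
```

Request:
move_arm([
  [13, -31, 0, 0, 0, 0],
  [13, -31, 0, 0, 0, 0],
  [13, -31, 0, 0, 0, 0],
  [13, -31, 0, 0, 0, 0],
  [13, -31, 0, 0, 0, 0],
])

```text
clock: 13.4
eef_pos: [0.4293, -0.1499, 0.1248]
tool_rot: [-0.158, 0.987, 0.001, -0.001]
contact_force: [-0.3, 0.7, -0.4]
grip_width: 1.001
gripper_force: 0.0
```

```bash
python3 n.py 'T("large_padlock",0,0,.012,.3185+3.1416)' 'viewer.capture("side");viewer.capture("top");T("large_padlock",0,0,.012,.3185+3.1416)' 'find("torch",(.47,.35),z=.003)'
```

```text
clock 13.4 pos [ 0.4293 -0.1499  0.1248] psi -2.823 w 88.1 F [-0.3  0.7 -0.4] j7 1.44
turn z -0.000 (1 rows) shift x -0.7 y 6.3 z 112.8 mm tilt [-0.002  0.001]
turn z -0.008 (1 rows) shift x -2.2 y 9.3 z 112.2 mm tilt [-0.003 -0.001]
torch top [(0.85, [0.474, 0.353, 0.021])] []
torch side [(0.94, [0.476, 0.351, 0.023])] [(0.72, 1245, [194.0, 360.0])]
  FIT [0.4778, 0.3522, 3.0289] cost 0.141 ['side']
```

Request:
move_arm([
  [-2, 9, 20, 0, 0, 0],
  [0, 0, 30, 0, 0, 0],
  [0, 0, 30, 0, 0, 0],
  [0, 0, 21, 0, 0, 0],
  [0, 0, 11, 0, 0, 0],
])

```text
clock: 14.2
eef_pos: [0.4288, -0.1377, 0.0122]
tool_rot: [-0.16, 0.987, 0.001, -0.001]
contact_force: [-0.1, -0.9, -0.5]
grip_width: 1.0
gripper_force: 0.0
```

Request:
move_arm([
  [0, 0, 0, 0, 0, 0],
  [0, 0, 0, 0, 0, 0],
  [0, 0, 0, 0, 0, 0],
  [0, 0, 0, 0, 0, 0],
  [0, 0, 0, 0, 0, 0],
], claw=1, force=30)

```text
clock: 14.7
eef_pos: [0.4301, -0.1399, 0.0145]
tool_rot: [-0.158, 0.987, -0.001, 0.001]
contact_force: [-1.1, -0.8, 6.5]
grip_width: 0.637
gripper_force: 29.9
```

Request:
move_arm([
  [0, 0, 0, 0, 0, 0],
  [0, 0, 0, 0, 0, 0],
])

```text
clock: 14.9
eef_pos: [0.4301, -0.1399, 0.0145]
tool_rot: [-0.158, 0.987, -0.001, 0.001]
contact_force: [-1.7, -0.1, 7.4]
grip_width: 0.631
gripper_force: 29.9
```

```bash
python3 n.py 'T("large_padlock",0,0,.012,.3185+3.1416)'
```

```text
clock 14.9 pos [ 0.4301 -0.1399  0.0145] psi -2.824 w 55.5 F [-1.7 -0.1  7.4] j7 1.2
turn z -0.001 (1 rows) shift x 3.2 y -2.9 z 2.5 mm tilt [ 0.001 -0.001]
```

Request:
move_arm([
  [0, 0, -8, 0, 0, 0],
  [0, 0, -20, 0, 0, 0],
  [0, 0, -30, 0, 0, 0],
  [0, 0, -35, 0, 0, 0],
  [0, 0, -20, 0, 0, 0],
])

```text
clock: 15.4
eef_pos: [0.4295, -0.1393, 0.1288]
tool_rot: [-0.159, 0.987, -0.0, 0.0]
contact_force: [0.5, 0.4, -4.4]
grip_width: 0.63
gripper_force: 29.9
```

Request:
move_arm([
  [0, 0, 0, 0, 0, 0.106],
  [0, 0, 0, 0, 0, 0.106],
  [0, 0, 0, 0, 0, 0.106],
  [0, 0, 0, 0, 0, 0.106],
  [0, 0, 0, 0, 0, 0],
])

```text
clock: 15.9
eef_pos: [0.4288, -0.1394, 0.1269]
tool_rot: [0.053, 0.999, -0.0, -0.0]
contact_force: [0.1, -0.2, -3.9]
grip_width: 0.635
gripper_force: 29.9
```

```bash
python3 n.py 'T("lockup_tray",54.5,0,.13,3.032)'
```

```text
clock 15.9 pos [ 0.4288 -0.1394  0.1269] psi 3.035 w 55.9 F [ 0.1 -0.2 -3.9] j7 1.06
turn z 0.003 (1 rows) shift x -101.3 y 496.2 z -3.1 mm tilt [-0.001 -0.   ]
```

Request:
move_arm([
  [-6, 31, 0, 0, 0, 0],
  [-6, 31, 0, 0, 0, 0],
  [-6, 31, 0, 0, 0, 0],
  [-6, 31, 0, 0, 0, 0],
  [-6, 31, 0, 0, 0, 0],
])

```text
clock: 16.4
eef_pos: [0.4754, 0.0126, 0.1267]
tool_rot: [0.051, 0.999, -0.0, -0.0]
contact_force: [1.2, -0.1, -3.5]
grip_width: 0.631
gripper_force: 29.9
```

Request:
move_arm([
  [-6, 31, 0, 0, 0, 0],
  [-6, 31, 0, 0, 0, 0],
  [-6, 31, 0, 0, 0, 0],
  [-6, 31, 0, 0, 0, 0],
  [-6, 31, 0, 0, 0, 0],
])

```text
clock: 16.9
eef_pos: [0.5216, 0.1634, 0.1265]
tool_rot: [0.051, 0.999, -0.0, -0.001]
contact_force: [0.5, -0.2, -3.9]
grip_width: 0.633
gripper_force: 29.9
```

Request:
move_arm([
  [-6, 31, 0, 0, 0, 0],
  [-6, 31, 0, 0, 0, 0],
  [-6, 31, 0, 0, 0, 0],
  [-6, 31, 0, 0, 0, 0],
  [-6, 31, 0, 0, 0, 0],
])

```text
clock: 17.4
eef_pos: [0.5678, 0.3141, 0.1262]
tool_rot: [0.051, 0.999, -0.0, -0.001]
contact_force: [1.0, 0.8, -3.7]
grip_width: 0.634
gripper_force: 29.9
```

Request:
move_arm([
  [-6, 25, 0, 0, 0, 0],
  [0, 0, 0, 0, 0, 0],
  [0, 0, 0, 0, 0, 0],
])

```text
clock: 17.7
eef_pos: [0.5759, 0.3375, 0.126]
tool_rot: [0.051, 0.999, -0.0, -0.001]
contact_force: [0.4, -0.8, -3.3]
grip_width: 0.63
gripper_force: 29.9
```

```bash
python3 n.py 'T("lockup_tray",54.5,0,.018,3.032)'
```

```text
clock 17.7 pos [0.5759 0.3375 0.126 ] psi 3.039 w 55.5 F [ 0.4 -0.8 -3.3] j7 0.37
turn z 0.007 (1 rows) shift x -7.3 y 6.1 z 108.0 mm tilt [-0.002 -0.001]
```

Request:
move_arm([
  [-7, 6, 20, 0, 0, 0.007],
  [0, 0, 30, 0, 0, 0],
  [0, 0, 25, 0, 0, 0],
  [0, 0, 15, 0, 0, 0],
  [0, 0, 0, 0, 0, 0],
])

```text
clock: 18.2
eef_pos: [0.5831, 0.3405, 0.0343]
tool_rot: [0.056, 0.998, -0.002, -0.002]
contact_force: [-0.3, 0.9, -4.6]
grip_width: 0.633
gripper_force: 29.9
```

```bash
python3 n.py 'T("lockup_tray",54.5,0,.0175,3.032)'
```

```text
clock 18.2 pos [0.5831 0.3405 0.0343] psi 3.029 w 55.7 F [-0.3  0.9 -4.6] j7 0.31
turn z -0.003 (1 rows) shift x -0.4 y 2.3 z 16.8 mm tilt [-0.004 -0.003]
```

Lower it, release to about 64 mm open, and lift out straight.

Request:
move_arm([
  [0, 2, 8, 0, 0, 0],
  [0, 0, 5, 0, 0, 0],
  [0, 0, 4, 0, 0, 0],
  [0, 0, 0, 0, 0, 0],
])

```text
clock: 18.6
eef_pos: [0.5845, 0.3447, 0.0196]
tool_rot: [0.056, 0.998, -0.0, -0.0]
contact_force: [0.8, 0.0, -4.4]
grip_width: 0.632
gripper_force: 29.9
```

Request:
move_arm([
  [0, 0, 0, 0, 0, 0],
  [0, 0, 0, 0, 0, 0],
], claw=-0.48)

```text
clock: 18.8
eef_pos: [0.5851, 0.3456, 0.0208]
tool_rot: [0.056, 0.998, 0.001, 0.001]
contact_force: [-1.2, 0.7, -0.3]
grip_width: 0.74
gripper_force: 0.0
```

Request:
move_arm([
  [0, 0, -10, 0, 0, 0],
  [0, 0, -25, 0, 0, 0],
  [0, 0, -35, 0, 0, 0],
  [0, 0, -35, 0, 0, 0],
  [0, 0, 0, 0, 0, 0],
])

```text
clock: 19.3
eef_pos: [0.5868, 0.3477, 0.1314]
tool_rot: [0.056, 0.998, 0.003, 0.004]
contact_force: [-0.2, 0.5, 1.2]
grip_width: 0.739
gripper_force: 0.0
```

```bash
python3 n.py 'T("tape_measure",0,0,.13,2.549)'
```

```text
clock 19.3 pos [0.5868 0.3477 0.1314] psi 3.029 w 65.0 F [-0.2  0.5  1.2] j7 0.36
turn z 0.480 (4 rows) shift x -288.9 y -230.9 z 1.4 mm tilt [0.007 0.006]
```

Request:
move_arm([
  [0, 0, 0, 0, 0, 0.12],
  [0, 0, 0, 0, 0, 0.12],
  [0, 0, 0, 0, 0, 0.12],
  [0, 0, 0, 0, 0, 0.12],
], claw=-1)

```text
clock: 19.7
eef_pos: [0.5845, 0.345, 0.1251]
tool_rot: [0.294, 0.956, 0.0, 0.0]
contact_force: [0.4, -0.4, 0.5]
grip_width: 1.001
gripper_force: 0.0
```

Request:
move_arm([
  [-24, -19, 0, 0, 0, 0],
  [-24, -19, 0, 0, 0, 0],
  [-24, -19, 0, 0, 0, 0],
  [-24, -19, 0, 0, 0, 0],
  [-24, -19, 0, 0, 0, 0],
])

```text
clock: 20.2
eef_pos: [0.6313, 0.198, 0.1252]
tool_rot: [0.292, 0.956, 0.0, 0.0]
contact_force: [0.0, 0.4, 0.5]
grip_width: 1.003
gripper_force: 0.0
```

Request:
move_arm([
  [-24, -19, 0, 0, 0, 0],
  [-24, -19, 0, 0, 0, 0],
  [-24, -19, 0, 0, 0, 0],
  [-24, -19, 0, 0, 0, 0],
  [-24, -19, 0, 0, 0, 0],
])

```text
clock: 20.7
eef_pos: [0.6777, 0.052, 0.1252]
tool_rot: [0.292, 0.956, 0.0, 0.0]
contact_force: [1.0, 0.2, -0.2]
grip_width: 1.002
gripper_force: 0.0
```

Request:
move_arm([
  [-24, -19, 0, 0, 0, 0],
  [-24, -19, 0, 0, 0, 0],
  [0, 0, 0, 0, 0, 0],
])

```text
clock: 21.0
eef_pos: [0.6973, -0.0118, 0.1245]
tool_rot: [0.296, 0.955, -0.002, 0.001]
contact_force: [0.2, -0.8, -0.3]
grip_width: 1.003
gripper_force: 0.0
```

```bash
python3 n.py 'viewer.capture("side");im=viewer.capture("top");cv2.imwrite("pics/lock.png",cv2.resize(im[140:270,80:250,::-1],(680,520)))' 'find("large_padlock",(.58,.34),z=.003)' 'T("tape_measure",0,0,.024,2.549)'
```

```text
clock 21.0 pos [ 0.6973 -0.0118  0.1245] psi 2.541 w 88.3 F [ 0.2 -0.8 -0.3] j7 0.49
large_padlock top [(0.9, [0.586, 0.348, 0.003]), (0.74, [0.559, -0.07, -0.001])] [(0.95, 619, [133.0, 179.0])]
large_padlock side [(0.72, [0.583, 0.347, 0.007])] [(0.72, 1075, [148.0, 324.0])]
  FIT [0.582, 0.3419, -0.0662] cost 0.214 ['top', 'side']
turn z 0.002 (1 rows) shift x -2.7 y -0.7 z 101.0 mm tilt [-0.     0.001]
```

View pics/lock.png

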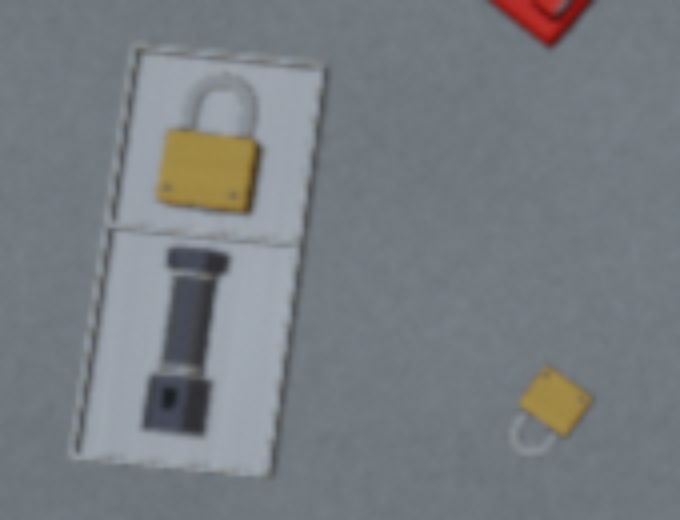

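The crop shows the padlock inside the upper bay (crop 210,150) and the torch inside the lower bay (185,340), both clear of the walls. Next is the tape measure.

Request:
move_arm([
  [-3, -1, 20, 0, 0, 0],
  [0, 0, 25, 0, 0, 0],
  [0, 0, 25, 0, 0, 0],
  [0, 0, 20, 0, 0, 0],
  [0, 0, 11, 0, 0, 0],
])

```text
clock: 21.8
eef_pos: [0.6965, -0.0074, 0.0207]
tool_rot: [0.292, 0.957, -0.001, -0.002]
contact_force: [-0.2, 0.3, -0.2]
grip_width: 0.997
gripper_force: 0.0
```

Request:
move_arm([
  [0, 0, 0, 0, 0, 0],
  [0, 0, 0, 0, 0, 0],
  [0, 0, 0, 0, 0, 0],
  [0, 0, 0, 0, 0, 0],
  [0, 0, 0, 0, 0, 0],
], claw=1, force=25)

```text
clock: 22.3
eef_pos: [0.6984, -0.0077, 0.0245]
tool_rot: [0.292, 0.956, 0.0, 0.001]
contact_force: [0.2, -0.7, -0.5]
grip_width: 0.574
gripper_force: 0.0
```

Request:
move_arm([
  [0, 0, 0, 0, 0, 0],
  [0, 0, 0, 0, 0, 0],
  [0, 0, 0, 0, 0, 0],
  [0, 0, 0, 0, 0, 0],
])

```text
clock: 22.7
eef_pos: [0.6983, -0.0075, 0.0241]
tool_rot: [0.292, 0.956, 0.0, 0.0]
contact_force: [0.6, 0.8, 1.5]
grip_width: 0.405
gripper_force: 24.8
```

```bash
python3 n.py 'T("tape_measure",0,0,.024,2.549)'
```

```text
clock 22.7 pos [ 0.6983 -0.0075  0.0241] psi 2.549 w 35.7 F [0.6 0.8 1.5] j7 0.44
turn z -0.000 (1 rows) shift x 2.0 y 1.4 z 0.1 mm tilt [0.001 0.   ]
```

Request:
move_arm([
  [0, 0, -8, 0, 0, 0],
  [0, 0, -20, 0, 0, 0],
  [0, 0, -30, 0, 0, 0],
  [0, 0, -35, 0, 0, 0],
  [0, 0, -25, 0, 0, 0],
])

```text
clock: 23.2
eef_pos: [0.6985, -0.0073, 0.1455]
tool_rot: [0.292, 0.956, 0.0, 0.001]
contact_force: [0.5, -0.4, -2.7]
grip_width: 0.408
gripper_force: 24.8
```

Request:
move_arm([
  [0, 0, 0, 0, 0, -0.115],
  [0, 0, 0, 0, 0, -0.115],
  [0, 0, 0, 0, 0, -0.115],
  [0, 0, 0, 0, 0, -0.115],
  [0, 0, 0, 0, 0, 0],
])

```text
clock: 23.7
eef_pos: [0.6978, -0.0079, 0.1428]
tool_rot: [0.066, 0.998, 0.0, 0.0]
contact_force: [0.1, 0.9, -3.0]
grip_width: 0.407
gripper_force: 24.8
```

```bash
python3 n.py 'T("goods_tray",51.5,0,.14,3.009)'
```

```text
clock 23.7 pos [ 0.6978 -0.0079  0.1428] psi 3.01 w 35.8 F [ 0.1  0.9 -3. ] j7 0.92
turn z 0.001 (1 rows) shift x 77.5 y -358.1 z 2.8 mm tilt [ 0. -0.]
```

Request:
move_arm([
  [6, -29, 0, 0, 0, 0],
  [6, -29, 0, 0, 0, 0],
  [6, -29, 0, 0, 0, 0],
  [6, -29, 0, 0, 0, 0],
  [6, -29, 0, 0, 0, 0],
])

```text
clock: 24.2
eef_pos: [0.6485, -0.1485, 0.1426]
tool_rot: [0.068, 0.998, -0.0, 0.0]
contact_force: [0.2, -1.2, -2.8]
grip_width: 0.411
gripper_force: 24.8
```

Request:
move_arm([
  [6, -29, 0, 0, 0, 0],
  [6, -29, 0, 0, 0, 0],
  [6, -29, 0, 0, 0, 0],
  [6, -29, 0, 0, 0, 0],
  [6, -29, 0, 0, 0, 0],
])

```text
clock: 24.7
eef_pos: [0.5995, -0.2884, 0.1426]
tool_rot: [0.068, 0.998, -0.0, 0.0]
contact_force: [1.2, 0.0, -2.3]
grip_width: 0.404
gripper_force: 24.8
```

Request:
move_arm([
  [9, -34, 0, 0, 0, 0],
  [9, -34, 0, 0, 0, 0],
  [0, 0, 0, 0, 0, 0],
  [0, 0, 0, 0, 0, 0],
])

```text
clock: 25.1
eef_pos: [0.5727, -0.3532, 0.1423]
tool_rot: [0.069, 0.998, -0.0, 0.0]
contact_force: [-0.1, 1.1, -3.2]
grip_width: 0.41
gripper_force: 24.8
```

```bash
python3 n.py 'T("goods_tray",51.5,0,.028,3.009)'
```

```text
clock 25.1 pos [ 0.5727 -0.3532  0.1423] psi 3.004 w 36.1 F [-0.1  1.1 -3.2] j7 1.43
turn z -0.005 (1 rows) shift x -0.8 y 0.7 z 114.3 mm tilt [ 0. -0.]
```

Request:
move_arm([
  [-1, 1, 25, 0, 0, -0.005],
  [0, 0, 30, 0, 0, 0],
  [0, 0, 25, 0, 0, 0],
  [0, 0, 18, 0, 0, 0],
  [0, 0, 0, 0, 0, 0],
])

```text
clock: 25.6
eef_pos: [0.5734, -0.3494, 0.0416]
tool_rot: [0.063, 0.998, 0.001, -0.002]
contact_force: [0.1, 1.3, -3.0]
grip_width: 0.407
gripper_force: 24.8
```

```bash
python3 n.py 'T("goods_tray",51.5,0,.0275,3.009)'
```

```text
clock 25.6 pos [ 0.5734 -0.3494  0.0416] psi 3.015 w 35.8 F [ 0.1  1.3 -3. ] j7 1.38
turn z 0.006 (1 rows) shift x -0.7 y -3.1 z 14.1 mm tilt [-0.003  0.002]
```

Request:
move_arm([
  [0, -2, 8, 0, 0, 0],
  [0, 0, 4, 0, 0, 0],
  [0, 0, 2, 0, 0, 0],
  [0, 0, 0, 0, 0, 0],
  [0, 0, 0, 0, 0, 0],
])

```text
clock: 26.1
eef_pos: [0.5744, -0.3534, 0.0302]
tool_rot: [0.064, 0.998, -0.0, 0.0]
contact_force: [-0.9, -0.3, -2.6]
grip_width: 0.402
gripper_force: 24.8
```

```bash
python3 n.py 'T("goods_tray",51.5,0,.0275,3.009)'
```

```text
clock 26.1 pos [ 0.5744 -0.3534  0.0302] psi 3.014 w 35.4 F [-0.9 -0.3 -2.6] j7 1.37
turn z 0.005 (1 rows) shift x 0.9 y 0.7 z 2.7 mm tilt [ 0.001 -0.   ]
```

Still carrying its weight, so 3 mm further down, then release to about 54 mm and lift.

Request:
move_arm([
  [0, 0, 2, 0, 0, 0],
  [0, 0, 1, 0, 0, 0],
  [0, 0, 0, 0, 0, 0],
  [0, 0, 0, 0, 0, 0],
])

```text
clock: 26.5
eef_pos: [0.5742, -0.3534, 0.0271]
tool_rot: [0.064, 0.998, -0.0, 0.0]
contact_force: [-1.3, 0.1, 2.0]
grip_width: 0.411
gripper_force: 24.8
```

Request:
move_arm([
  [0, 0, 0, 0, 0, 0],
  [0, 0, 0, 0, 0, 0],
  [0, 0, 0, 0, 0, 0],
], claw=-0.2)

```text
clock: 26.8
eef_pos: [0.5743, -0.3533, 0.0267]
tool_rot: [0.064, 0.998, -0.0, 0.0]
contact_force: [0.6, -1.3, -1.1]
grip_width: 0.598
gripper_force: 0.0
```

Request:
move_arm([
  [0, 0, -10, 0, 0, 0],
  [0, 0, -25, 0, 0, 0],
  [0, 0, -35, 0, 0, 0],
  [0, 0, -35, 0, 0, 0],
  [0, 0, 0, 0, 0, 0],
])

```text
clock: 27.3
eef_pos: [0.5774, -0.3539, 0.1379]
tool_rot: [0.064, 0.998, -0.001, 0.004]
contact_force: [-0.6, 0.8, 0.2]
grip_width: 0.601
gripper_force: 0.0
```

```bash
python3 n.py 'print(P["stamp"])' 'T("stamp",0,0,.13,3.1416-1.005)'
```

```text
clock 27.3 pos [ 0.5774 -0.3539  0.1379] psi 3.014 w 52.9 F [-0.6  0.8  0.2] j7 1.43
[ 0.55674191 -0.07216726 -1.00516238]
turn z 0.877 (6 rows) shift x 248.9 y 133.6 z 7.9 mm tilt [ 0.008 -0.003]
```

Request:
move_arm([
  [0, 0, 0, 0, 0, 0.125],
  [0, 0, 0, 0, 0, 0.125],
  [0, 0, 0, 0, 0, 0.125],
  [0, 0, 0, 0, 0, 0.125],
], claw=-1)

```text
clock: 27.7
eef_pos: [0.5739, -0.3531, 0.1317]
tool_rot: [0.311, 0.95, 0.0, -0.0]
contact_force: [0.9, -0.4, -0.1]
grip_width: 0.939
gripper_force: 0.0
```

Request:
move_arm([
  [0, 0, 0, 0, 0, 0.125],
  [0, 0, 0, 0, 0, 0.125],
  [0, 0, 0, 0, 0, 0.127],
])

```text
clock: 28.0
eef_pos: [0.574, -0.3531, 0.1316]
tool_rot: [0.484, 0.875, 0.0, -0.0]
contact_force: [-0.9, -0.1, -0.1]
grip_width: 1.001
gripper_force: 0.0
```

Request:
move_arm([
  [27, 14, 0, 0, 0, 0],
  [27, 14, 0, 0, 0, 0],
  [27, 14, 0, 0, 0, 0],
  [27, 14, 0, 0, 0, 0],
  [27, 14, 0, 0, 0, 0],
])

```text
clock: 28.5
eef_pos: [0.5604, -0.2005, 0.1318]
tool_rot: [0.481, 0.876, 0.0, -0.0]
contact_force: [-0.2, 0.4, -0.7]
grip_width: 0.999
gripper_force: 0.0
```

Request:
move_arm([
  [27, 14, 0, 0, 0, 0],
  [27, 14, 0, 0, 0, 0],
  [27, 14, 0, 0, 0, 0],
  [27, 14, 0, 0, 0, 0],
  [0, 0, 0, 0, 0, 0],
])

```text
clock: 29.0
eef_pos: [0.5498, -0.075, 0.1323]
tool_rot: [0.478, 0.878, 0.001, -0.0]
contact_force: [0.1, 0.5, 1.8]
grip_width: 1.001
gripper_force: 0.0
```

```bash
python3 n.py 'viewer.capture("side");viewer.capture("top");find("tape_measure",(.574,-.353),z=.003)' 'T("stamp",0,0,.0365,3.1416-1.005)'
```

```text
clock 29.0 pos [ 0.5498 -0.075   0.1323] psi 2.144 w 88.1 F [0.1 0.5 1.8] j7 0.17
tape_measure top [(0.81, [0.568, -0.349, 0.004]), (0.64, [0.316, -0.157, 0.001]), (0.63, [0.327, 0.244, -0.002])] [(0.87, 431, [415.0, 185.0]), (0.65, 415, [171.0, 288.0]), (0.57, 473, [337.0, 289.0])]
tape_measure side [(0.95, [0.564, -0.354, 0.008]), (0.82, [0.324, 0.243, 0.001]), (0.7, [0.322, -0.154, -0.002])] [(0.74, 502, [349.0, 126.0]), (0.59, 1244, [302.0, 351.0]), (0.57, 776, [404.0, 210.0]), (0.37, 528, [290.0, 194.0])]
  FIT [0.5688, -0.3534, -3.106] cost 0.309 ['top', 'side']
turn z -0.002 (1 rows) shift x 4.8 y 10.9 z 95.1 mm tilt [-0.    -0.001]
```

Request:
move_arm([
  [5, 11, 20, 0, 0, 0],
  [0, 0, 20, 0, 0, 0],
  [0, 0, 20, 0, 0, 0],
  [0, 0, 15, 0, 0, 0],
  [0, 0, 0, 0, 0, 0],
])

```text
clock: 29.8
eef_pos: [0.5554, -0.0711, 0.0549]
tool_rot: [0.482, 0.876, -0.001, -0.001]
contact_force: [0.9, 0.5, 0.1]
grip_width: 1.002
gripper_force: 0.0
```

```bash
python3 n.py 'T("stamp",0,0,.0365,3.1416-1.005)'
```

```text
clock 29.8 pos [ 0.5554 -0.0711  0.0549] psi 2.136 w 88.2 F [0.9 0.5 0.1] j7 0.08
turn z -0.001 (1 rows) shift x -1.6 y 0.6 z 18.4 mm tilt [-0.003  0.   ]
```

Request:
move_arm([
  [-1, 0, 10, 0, 0, 0],
  [0, 0, 7, 0, 0, 0],
  [0, 0, 0, 0, 0, 0],
  [0, 0, 0, 0, 0, 0],
  [0, 0, 0, 0, 0, 0],
], claw=0.1, force=20)

```text
clock: 30.3
eef_pos: [0.5576, -0.0713, 0.0401]
tool_rot: [0.482, 0.876, 0.0, 0.0]
contact_force: [-0.3, 0.2, -0.2]
grip_width: 0.568
gripper_force: 0.0
```

Request:
move_arm([
  [0, 0, 0, 0, 0, 0],
  [0, 0, 0, 0, 0, 0],
  [0, 0, 0, 0, 0, 0],
  [0, 0, 0, 0, 0, 0],
  [0, 0, 0, 0, 0, 0],
], claw=1)

```text
clock: 30.8
eef_pos: [0.5572, -0.0715, 0.0399]
tool_rot: [0.482, 0.876, -0.0, 0.0]
contact_force: [-0.9, -0.7, 3.4]
grip_width: 0.353
gripper_force: 20.0
```

```bash
python3 n.py 'T("stamp",0,0,.0365,3.1416-1.005)'
```

```text
clock 30.8 pos [ 0.5572 -0.0715  0.0399] psi 2.137 w 31.0 F [-0.9 -0.7  3.4] j7 0.06
turn z 0.000 (1 rows) shift x -0.3 y -0.8 z 3.4 mm tilt [-0. -0.]
```

Request:
move_arm([
  [0, 0, -6, 0, 0, 0],
  [0, 0, -15, 0, 0, 0],
  [0, 0, -25, 0, 0, 0],
  [0, 0, -30, 0, 0, 0],
  [0, 0, -25, 0, 0, 0],
])

```text
clock: 31.3
eef_pos: [0.5576, -0.071, 0.1431]
tool_rot: [0.481, 0.877, 0.0, 0.001]
contact_force: [0.3, -0.5, -0.6]
grip_width: 0.348
gripper_force: 20.0
```

Request:
move_arm([
  [0, 0, 0, 0, 0, -0.124],
  [0, 0, 0, 0, 0, -0.124],
  [0, 0, 0, 0, 0, -0.124],
  [0, 0, 0, 0, 0, -0.124],
])

```text
clock: 31.7
eef_pos: [0.5574, -0.0713, 0.1419]
tool_rot: [0.249, 0.968, -0.0, 0.0]
contact_force: [-0.3, -0.4, -1.2]
grip_width: 0.348
gripper_force: 20.0
```

Request:
move_arm([
  [0, 0, 0, 0, 0, -0.124],
  [0, 0, 0, 0, 0, -0.124],
  [0, 0, 0, 0, 0, -0.124],
  [0, 0, 0, 0, 0, 0],
])

```text
clock: 32.1
eef_pos: [0.5573, -0.0715, 0.1415]
tool_rot: [0.068, 0.998, 0.0, 0.0]
contact_force: [0.0, 0.5, -1.2]
grip_width: 0.348
gripper_force: 20.0
```

```bash
python3 n.py 'T("goods_tray",-51.5,-51.5,.14,3.009)'
```

```text
clock 32.1 pos [ 0.5573 -0.0715  0.1415] psi 3.006 w 30.7 F [ 0.   0.5 -1.2] j7 0.92
turn z -0.003 (1 rows) shift x 49.7 y -328.0 z 1.5 mm tilt [0. 0.]
```

Request:
move_arm([
  [4, -28, 0, 0, 0, 0],
  [4, -28, 0, 0, 0, 0],
  [4, -28, 0, 0, 0, 0],
  [4, -28, 0, 0, 0, 0],
  [4, -28, 0, 0, 0, 0],
])

```text
clock: 32.6
eef_pos: [0.5181, -0.2084, 0.1414]
tool_rot: [0.07, 0.998, -0.0, 0.0]
contact_force: [0.3, -0.2, -0.9]
grip_width: 0.349
gripper_force: 20.0
```

Request:
move_arm([
  [4, -28, 0, 0, 0, 0],
  [4, -28, 0, 0, 0, 0],
  [4, -28, 0, 0, 0, 0],
  [4, -28, 0, 0, 0, 0],
  [4, -28, 0, 0, 0, 0],
])

```text
clock: 33.1
eef_pos: [0.4791, -0.3444, 0.1415]
tool_rot: [0.07, 0.998, -0.0, 0.0]
contact_force: [0.5, -0.4, -0.5]
grip_width: 0.352
gripper_force: 20.0
```

Request:
move_arm([
  [4, -24, 0, 0, 0, 0],
  [4, -24, 0, 0, 0, 0],
  [0, 0, 0, 0, 0, 0],
  [0, 0, 0, 0, 0, 0],
])

```text
clock: 33.5
eef_pos: [0.465, -0.3897, 0.1411]
tool_rot: [0.07, 0.998, 0.0, 0.0]
contact_force: [0.5, 0.6, -1.0]
grip_width: 0.352
gripper_force: 20.0
```

```bash
python3 n.py 'T("goods_tray",-51.5,-51.5,.044,3.009)'
```

```text
clock 33.5 pos [ 0.465  -0.3897  0.1411] psi 3.002 w 31.0 F [ 0.5  0.6 -1. ] j7 1.51
turn z -0.007 (1 rows) shift x 0.2 y -0.4 z 97.1 mm tilt [0. 0.]
```

Request:
move_arm([
  [0, 0, 25, 0, 0, 0],
  [0, 0, 25, 0, 0, 0],
  [0, 0, 20, 0, 0, 0],
  [0, 0, 14, 0, 0, 0],
  [0, 0, 0, 0, 0, 0],
])

```text
clock: 34.0
eef_pos: [0.4643, -0.3885, 0.055]
tool_rot: [0.068, 0.998, 0.001, -0.001]
contact_force: [-0.7, 0.3, -1.3]
grip_width: 0.353
gripper_force: 20.0
```

```bash
python3 n.py 'T("goods_tray",-51.5,-51.5,.043,3.009)'
```

```text
clock 34.0 pos [ 0.4643 -0.3885  0.055 ] psi 3.005 w 31.0 F [-0.7  0.3 -1.3] j7 1.44
turn z -0.004 (1 rows) shift x -0.6 y -1.5 z 12.0 mm tilt [-0.002  0.002]
```

Request:
move_arm([
  [0, -1, 6, 0, 0, 0],
  [0, 0, 3, 0, 0, 0],
  [0, 0, 2, 0, 0, 0],
  [0, 0, 0, 0, 0, 0],
  [0, 0, 0, 0, 0, 0],
])

```text
clock: 34.5
eef_pos: [0.465, -0.3908, 0.046]
tool_rot: [0.068, 0.998, -0.0, 0.0]
contact_force: [-0.3, -0.0, -0.5]
grip_width: 0.347
gripper_force: 20.0
```

```bash
python3 n.py 'T("goods_tray",-51.5,-51.5,.043,3.009)'
```

```text
clock 34.5 pos [ 0.465  -0.3908  0.046 ] psi 3.005 w 30.5 F [-0.3 -0.  -0.5] j7 1.44
turn z -0.004 (1 rows) shift x 0.4 y 0.8 z 3.0 mm tilt [ 0. -0.]
```

Request:
move_arm([
  [0, 0, 2, 0, 0, 0],
  [0, 0, 1, 0, 0, 0],
  [0, 0, 0, 0, 0, 0],
  [0, 0, 0, 0, 0, 0],
])

```text
clock: 34.9
eef_pos: [0.4649, -0.3908, 0.0429]
tool_rot: [0.068, 0.998, -0.0, 0.0]
contact_force: [-1.4, 0.2, 1.6]
grip_width: 0.352
gripper_force: 20.0
```

Request:
move_arm([
  [0, 0, 0, 0, 0, 0],
  [0, 0, 0, 0, 0, 0],
  [0, 0, 0, 0, 0, 0],
], claw=-0.2)

```text
clock: 35.2
eef_pos: [0.4649, -0.3906, 0.0427]
tool_rot: [0.068, 0.998, 0.0, 0.0]
contact_force: [0.1, -0.2, -0.4]
grip_width: 0.591
gripper_force: 0.0
```

Request:
move_arm([
  [0, 0, -10, 0, 0, 0],
  [0, 0, -25, 0, 0, 0],
  [0, 0, -35, 0, 0, 0],
  [0, 0, -25, 0, 0, 0],
  [0, 0, 0, 0, 0, 0],
])

```text
clock: 35.7
eef_pos: [0.4671, -0.3916, 0.142]
tool_rot: [0.068, 0.998, -0.002, 0.003]
contact_force: [1.7, -0.4, 0.0]
grip_width: 0.603
gripper_force: 0.0
```

```bash
python3 n.py 'viewer.capture("side");viewer.capture("top");P["small_padlock"]=find("small_padlock",(.44,.13));pickle.dump(P,open("P.pkl","wb"))' 'p=P["small_padlock"];T("small_padlock",3,0,.14,p[2])
for d in (-93,0,60,93): print(np.hypot(*(np.array(loc(p,3-37,d))-[.43,.011]))*1e3)'
```

```text
clock 35.7 pos [ 0.4671 -0.3916  0.142 ] psi 3.005 w 53.0 F [ 1.7 -0.4  0. ] j7 1.52
small_padlock top [(0.77, [0.442, 0.128, -0.003]), (0.57, [0.464, -0.395, 0.003])] [(0.65, 195, [218.0, 242.0])]
small_padlock side [(0.74, [0.44, 0.13, 0.001]), (0.48, [0.564, -0.356, 0.007]), (0.21, [0.525, -0.342, 0.004])] [(0.88, 402, [285.0, 283.0])]
  FIT [0.438, 0.1295, 2.4977] cost 0.362 ['top', 'side']
turn z 0.507 (4 rows) shift x 336.0 y 400.0 z -3.5 mm tilt [-0.002  0.001]
194.98481235403162
104.18820706238219
50.100790689732136
31.452947922424347
```

```bash
python3 n.py 'T("small_padlock",4,0,.14,2.348)'
```

```text
clock 36.0 pos [ 0.4642 -0.3903  0.1365] psi 3.005 w 52.8 F [ 0.7 -0.  -0.8] j7 1.51
turn z 0.657 (5 rows) shift x 392.9 y 345.3 z -3.5 mm tilt [-0.002  0.001]
```

Request:
move_arm([
  [0, 0, 0, 0, 0, 0.131],
  [0, 0, 0, 0, 0, 0.131],
  [0, 0, 0, 0, 0, 0.131],
  [0, 0, 0, 0, 0, 0.132],
  [0, 0, 0, 0, 0, 0.132],
], claw=-1)

```text
clock: 36.5
eef_pos: [0.4644, -0.3903, 0.1367]
tool_rot: [0.389, 0.921, 0.0, -0.001]
contact_force: [-0.6, -0.5, 0.3]
grip_width: 0.993
gripper_force: 0.0
```

Request:
move_arm([
  [23, 20, 0, 0, 0, 0],
  [23, 20, 0, 0, 0, 0],
  [23, 20, 0, 0, 0, 0],
  [23, 20, 0, 0, 0, 0],
  [23, 20, 0, 0, 0, 0],
])

```text
clock: 37.0
eef_pos: [0.4549, -0.2372, 0.137]
tool_rot: [0.387, 0.922, 0.0, -0.001]
contact_force: [0.0, 0.8, 0.0]
grip_width: 1.004
gripper_force: 0.0
```

Request:
move_arm([
  [23, 20, 0, 0, 0, 0],
  [23, 20, 0, 0, 0, 0],
  [23, 20, 0, 0, 0, 0],
  [23, 20, 0, 0, 0, 0],
  [23, 20, 0, 0, 0, 0],
])

```text
clock: 37.5
eef_pos: [0.4456, -0.0852, 0.1372]
tool_rot: [0.387, 0.922, 0.0, -0.001]
contact_force: [0.4, 0.4, 1.1]
grip_width: 1.0
gripper_force: 0.0
```

Request:
move_arm([
  [23, 20, 0, 0, 0, 0],
  [23, 20, 0, 0, 0, 0],
  [23, 20, 0, 0, 0, 0],
  [23, 20, 0, 0, 0, 0],
  [23, 20, 0, 0, 0, 0],
])

```text
clock: 38.0
eef_pos: [0.4362, 0.0668, 0.1372]
tool_rot: [0.387, 0.922, -0.0, -0.001]
contact_force: [-0.7, -1.0, -0.5]
grip_width: 0.998
gripper_force: 0.0
```

Request:
move_arm([
  [23, 20, 0, 0, 0, 0],
  [23, 20, 0, 0, 0, 0],
  [0, 0, 0, 0, 0, 0],
  [0, 0, 0, 0, 0, 0],
])

```text
clock: 38.4
eef_pos: [0.4326, 0.1267, 0.1372]
tool_rot: [0.386, 0.923, -0.0, -0.0]
contact_force: [-0.0, -1.3, 0.2]
grip_width: 1.003
gripper_force: 0.0
```

```bash
python3 n.py 'T("small_padlock",4,0,.013,2.348)' 'im=viewer.capture("top");cv2.imwrite("pics/goods.png",cv2.resize(im[150:270,345:475,::-1],(650,600)))'
```

```text
clock 38.4 pos [0.4326 0.1267 0.1372] psi 2.35 w 88.3 F [-0.  -1.3  0.2] j7 -0.13
turn z 0.002 (1 rows) shift x 2.2 y 5.2 z 124.2 mm tilt [-0.001 -0.   ]
```

View pics/goods.png

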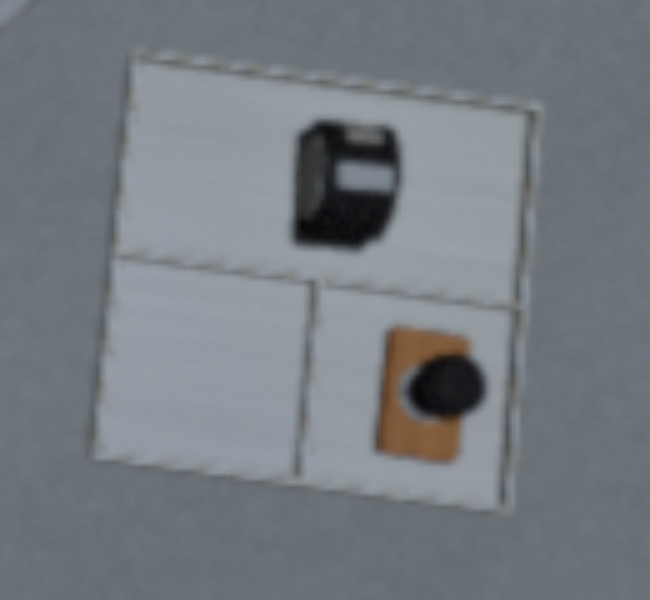

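The goods tray crop shows the tape measure upright in the wide bay (345,185) and the stamp upright in the lower right bay (425,395). The lower left bay (200,365) is free. Next is the small padlock.

Request:
move_arm([
  [2, 5, 20, 0, 0, 0],
  [0, 0, 30, 0, 0, 0],
  [0, 0, 30, 0, 0, 0],
  [0, 0, 20, 0, 0, 0],
  [0, 0, 0, 0, 0, 0],
])

```text
clock: 38.95
eef_pos: [0.4336, 0.1293, 0.0355]
tool_rot: [0.387, 0.922, -0.002, -0.002]
contact_force: [0.5, -0.5, 1.5]
grip_width: 0.999
gripper_force: 0.0
```

```bash
python3 n.py 'T("small_padlock",4,0,.012,2.348)'
```

```text
clock 38.95 pos [0.4336 0.1293 0.0355] psi 2.346 w 87.9 F [ 0.5 -0.5  1.5] j7 -0.32
turn z -0.002 (1 rows) shift x 1.1 y 2.6 z 23.5 mm tilt [-0.005 -0.002]
```

Request:
move_arm([
  [1, 2, 10, 0, 0, 0],
  [0, 0, 8, 0, 0, 0],
  [0, 0, 5, 0, 0, 0],
  [0, 0, 0, 0, 0, 0],
  [0, 0, 0, 0, 0, 0],
])

```text
clock: 39.45
eef_pos: [0.4362, 0.1335, 0.0149]
tool_rot: [0.387, 0.922, 0.0, 0.0]
contact_force: [0.2, 0.5, 0.0]
grip_width: 1.001
gripper_force: 0.0
```

```bash
python3 n.py 'T("small_padlock",4,0,.012,2.348)'
```

```text
clock 39.45 pos [0.4362 0.1335 0.0149] psi 2.348 w 88.1 F [0.2 0.5 0. ] j7 -0.37
turn z -0.000 (1 rows) shift x -0.2 y -2.2 z 2.9 mm tilt [0. 0.]
```

Request:
move_arm([
  [0, -2, 3, 0, 0, 0],
  [0, 0, 0, 0, 0, 0],
  [0, 0, 0, 0, 0, 0],
  [0, 0, 0, 0, 0, 0],
  [0, 0, 0, 0, 0, 0],
], claw=0, force=20)

```text
clock: 39.95
eef_pos: [0.4346, 0.1322, 0.0118]
tool_rot: [0.387, 0.922, 0.0, 0.0]
contact_force: [-0.1, 1.4, -0.3]
grip_width: 0.568
gripper_force: 0.0
```

Request:
move_arm([
  [0, 0, 0, 0, 0, 0],
  [0, 0, 0, 0, 0, 0],
  [0, 0, 0, 0, 0, 0],
  [0, 0, 0, 0, 0, 0],
  [0, 0, 0, 0, 0, 0],
], claw=1)

```text
clock: 40.45
eef_pos: [0.4347, 0.1321, 0.0117]
tool_rot: [0.387, 0.922, 0.0, 0.0]
contact_force: [-0.4, 0.2, 0.1]
grip_width: 0.431
gripper_force: 19.3
```

Request:
move_arm([
  [0, 0, -6, 0, 0, 0],
  [0, 0, -15, 0, 0, 0],
  [0, 0, -30, 0, 0, 0],
  [0, 0, -35, 0, 0, 0],
  [0, 0, -25, 0, 0, 0],
])

```text
clock: 40.95
eef_pos: [0.4345, 0.1323, 0.1246]
tool_rot: [0.386, 0.922, 0.0, 0.0]
contact_force: [-0.0, -0.5, -0.4]
grip_width: 0.43
gripper_force: 19.3
```

```bash
python3 n.py 'T("goods_tray",-51.5,51.5,.14,3.009)'
```

```text
clock 40.95 pos [0.4345 0.1323 0.1246] psi 2.348 w 37.9 F [-0.  -0.5 -0.4] j7 -0.16
turn z -0.661 (5 rows) shift x -99.0 y -410.7 z -15.4 mm tilt [0. 0.]
```

```bash
python3 n.py 'im=viewer.capture("side");u=proj(np.array([[.4345,.1323,.12]]),"side")[0].astype(int);cv2.imwrite("pics/held.png",cv2.resize(im[max(u[1]-50,0):u[1]+70,u[0]-70:u[0]+70,::-1],(700,600)));print(u)'
```

```text
clock 40.95 pos [0.4345 0.1323 0.1246] psi 2.348 w 37.9 F [-0.  -0.5 -0.4] j7 -0.16
[284 245]
```

View pics/held.png

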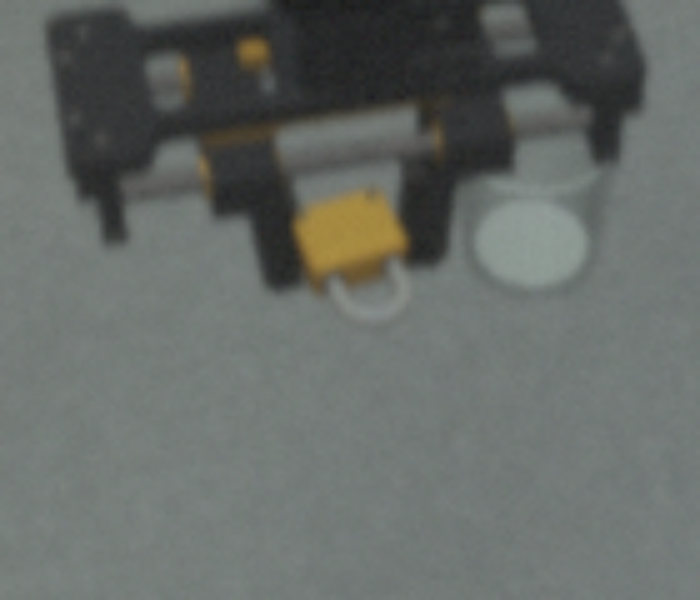

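The crop shows the small padlock held level between the fingers (350,235), with only a slight yaw skew. Carry on to the free bay.

Request:
move_arm([
  [0, 0, -15, 0, 0, -0.11],
  [0, 0, 0, 0, 0, -0.11],
  [0, 0, 0, 0, 0, -0.11],
  [0, 0, 0, 0, 0, -0.11],
  [0, 0, 0, 0, 0, -0.11],
])

```text
clock: 41.5
eef_pos: [0.4342, 0.1318, 0.1376]
tool_rot: [0.119, 0.993, -0.0, -0.0]
contact_force: [0.4, -0.2, -1.0]
grip_width: 0.43
gripper_force: 19.3
```

Request:
move_arm([
  [0, 0, 0, 0, 0, -0.11],
  [0, 0, 0, 0, 0, 0],
])

```text
clock: 41.7
eef_pos: [0.4342, 0.1319, 0.1374]
tool_rot: [0.066, 0.998, 0.0, -0.0]
contact_force: [-0.7, 0.1, -1.3]
grip_width: 0.432
gripper_force: 19.3
```

```bash
python3 n.py 'T("goods_tray",-43.5,51.5,.14,3.009)'
```

```text
clock 41.7 pos [0.4342 0.1319 0.1374] psi 3.009 w 38.0 F [-0.7  0.1 -1.3] j7 0.42
turn z -0.000 (1 rows) shift x -107.3 y -410.3 z -2.6 mm tilt [-0.001  0.   ]
```

Request:
move_arm([
  [-7, -27, 0, 0, 0, 0],
  [-7, -27, 0, 0, 0, 0],
  [-7, -27, 0, 0, 0, 0],
  [-7, -27, 0, 0, 0, 0],
  [-7, -27, 0, 0, 0, 0],
])

```text
clock: 42.2
eef_pos: [0.4511, -0.0076, 0.1377]
tool_rot: [0.068, 0.998, -0.0, -0.0]
contact_force: [0.6, -0.4, -1.4]
grip_width: 0.43
gripper_force: 19.3
```

Request:
move_arm([
  [-7, -27, 0, 0, 0, 0],
  [-7, -27, 0, 0, 0, 0],
  [-7, -27, 0, 0, 0, 0],
  [-7, -27, 0, 0, 0, 0],
  [-7, -27, 0, 0, 0, 0],
])

```text
clock: 42.7
eef_pos: [0.4677, -0.146, 0.1377]
tool_rot: [0.068, 0.998, -0.0, -0.0]
contact_force: [0.5, -0.6, -2.1]
grip_width: 0.432
gripper_force: 19.3
```

Request:
move_arm([
  [-7, -27, 0, 0, 0, 0],
  [-7, -27, 0, 0, 0, 0],
  [-7, -27, 0, 0, 0, 0],
  [-7, -27, 0, 0, 0, 0],
  [-7, -27, 0, 0, 0, 0],
])

```text
clock: 43.2
eef_pos: [0.4843, -0.2844, 0.1375]
tool_rot: [0.068, 0.998, 0.0, -0.0]
contact_force: [0.5, 0.4, -1.1]
grip_width: 0.429
gripper_force: 19.3
```

Request:
move_arm([
  [0, 0, 0, 0, 0, 0],
  [0, 0, 0, 0, 0, 0],
])

```text
clock: 43.4
eef_pos: [0.4843, -0.2832, 0.1374]
tool_rot: [0.068, 0.998, 0.0, -0.0]
contact_force: [0.4, 0.8, -0.9]
grip_width: 0.427
gripper_force: 19.3
```

```bash
python3 n.py 'T("goods_tray",-43.5,51.5,.0155,3.009)'
```

```text
clock 43.4 pos [ 0.4843 -0.2832  0.1374] psi 3.005 w 37.6 F [ 0.4  0.8 -0.9] j7 1.3
turn z -0.004 (1 rows) shift x -2.7 y -5.5 z 121.9 mm tilt [-0.     0.001]
```

Request:
move_arm([
  [-3, -5, 20, 0, 0, 0],
  [0, 0, 30, 0, 0, 0],
  [0, 0, 30, 0, 0, 0],
  [0, 0, 22, 0, 0, 0],
  [0, 0, 0, 0, 0, 0],
])

```text
clock: 43.9
eef_pos: [0.485, -0.2862, 0.0333]
tool_rot: [0.066, 0.998, 0.001, -0.002]
contact_force: [0.2, 0.2, -1.4]
grip_width: 0.425
gripper_force: 19.3
```

```bash
python3 n.py 'T("goods_tray",-43.5,51.5,.015,3.009)'
```

```text
clock 43.9 pos [ 0.485  -0.2862  0.0333] psi 3.009 w 37.4 F [ 0.2  0.2 -1.4] j7 1.2
turn z -0.000 (1 rows) shift x -1.6 y -2.6 z 18.3 mm tilt [-0.005  0.003]
```

Request:
move_arm([
  [0, -1, 9, 0, 0, 0],
  [0, 0, 6, 0, 0, 0],
  [0, 0, 0, 0, 0, 0],
  [0, 0, 0, 0, 0, 0],
  [0, 0, 0, 0, 0, 0],
])

```text
clock: 44.4
eef_pos: [0.4872, -0.2898, 0.0213]
tool_rot: [0.067, 0.998, -0.0, 0.0]
contact_force: [0.4, 0.5, -1.2]
grip_width: 0.431
gripper_force: 19.3
```

```bash
python3 n.py 'T("goods_tray",-43.5,51.5,.015,3.009)'
```

```text
clock 44.4 pos [ 0.4872 -0.2898  0.0213] psi 3.008 w 38.0 F [ 0.4  0.5 -1.2] j7 1.19
turn z -0.001 (1 rows) shift x 1.0 y 0.6 z 6.3 mm tilt [ 0.001 -0.   ]
```

Request:
move_arm([
  [0, 0, 3, 0, 0, 0],
  [0, 0, 2, 0, 0, 0],
  [0, 0, 1, 0, 0, 0],
  [0, 0, 0, 0, 0, 0],
  [0, 0, 0, 0, 0, 0],
])

```text
clock: 44.9
eef_pos: [0.4867, -0.2896, 0.0148]
tool_rot: [0.067, 0.998, -0.0, -0.0]
contact_force: [-2.1, 0.8, 2.2]
grip_width: 0.434
gripper_force: 19.3
```

Request:
move_arm([
  [0, 0, 0, 0, 0, 0],
  [0, 0, 0, 0, 0, 0],
  [0, 0, 0, 0, 0, 0],
], claw=-0.14)

```text
clock: 45.2
eef_pos: [0.487, -0.2896, 0.0147]
tool_rot: [0.067, 0.998, 0.0, 0.0]
contact_force: [-0.3, -0.0, -0.2]
grip_width: 0.568
gripper_force: 0.0
```

Request:
move_arm([
  [0, 0, -10, 0, 0, 0],
  [0, 0, -25, 0, 0, 0],
  [0, 0, -35, 0, 0, 0],
  [0, 0, -35, 0, 0, 0],
  [0, 0, -35, 0, 0, 0],
])

```text
clock: 45.7
eef_pos: [0.4868, -0.2893, 0.1567]
tool_rot: [0.067, 0.998, 0.0, 0.0]
contact_force: [1.0, -1.4, 0.7]
grip_width: 0.568
gripper_force: 0.0
```

Request:
move_arm([
  [0, 30, 0, 0, 0, 0],
  [0, 35, 0, 0, 0, 0],
  [0, 35, 0, 0, 0, 0],
  [0, 35, 0, 0, 0, 0],
  [0, 35, 0, 0, 0, 0],
])

```text
clock: 46.2
eef_pos: [0.5096, -0.1198, 0.1555]
tool_rot: [0.067, 0.998, -0.0, 0.0]
contact_force: [1.0, 0.1, 0.2]
grip_width: 0.566
gripper_force: 0.0
```

```bash
python3 n.py 'viewer.capture("side");im=viewer.capture("top");cv2.imwrite("pics/end.png",cv2.resize(im[90:310,90:480,::-1],(780,440)))' 'find("small_padlock",(.48,-.29),z=.003);find("stamp",(.465,-.391),z=.003)'
```

```text
clock 46.2 pos [ 0.5096 -0.1198  0.1555] psi 3.008 w 49.8 F [1.  0.1 0.2] j7 1.0
small_padlock top [] [(0.63, 675, [133.0, 180.0])]
small_padlock side [(0.55, [0.49, -0.289, 0.004])] [(0.62, 225, [363.0, 154.0])]
  FIT [0.4954, -0.2933, -3.1035] cost 0.32 ['side']
stamp top [] [(0.74, 629, [133.0, 179.0])]
stamp side [(0.73, [0.464, -0.391, 0.001])] [(0.69, 460, [390.0, 132.0])]
  FIT [0.4678, -0.3963, -0.5198] cost 0.228 ['side']
```

View pics/end.png

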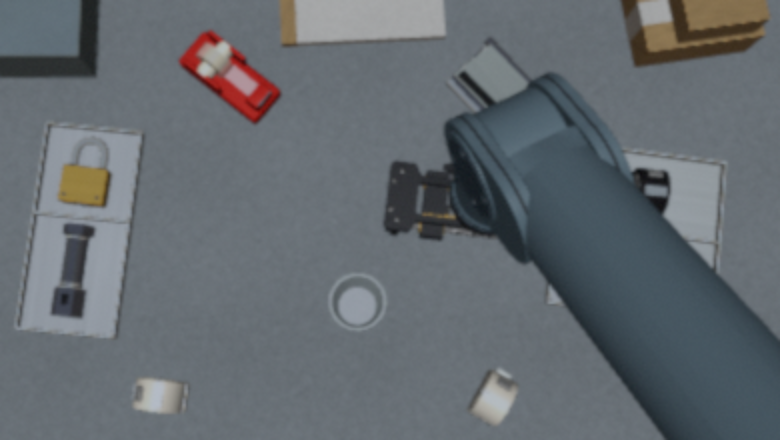

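The top view shows the lock-up tray complete and the bystanders in place, but the arm covers the goods tray. I use the side view for that.

```bash
python3 n.py 'im=viewer.capture("side");cv2.imwrite("pics/end2.png",cv2.resize(im[90:190,290:430,::-1],(770,550),interpolation=cv2.INTER_CUBIC))'
```

```text
clock 46.7 pos [ 0.5093 -0.1223  0.1546] psi 3.006 w 50.2 F [-0.6 -0.8  1. ] j7 1.0
```

View pics/end2.png

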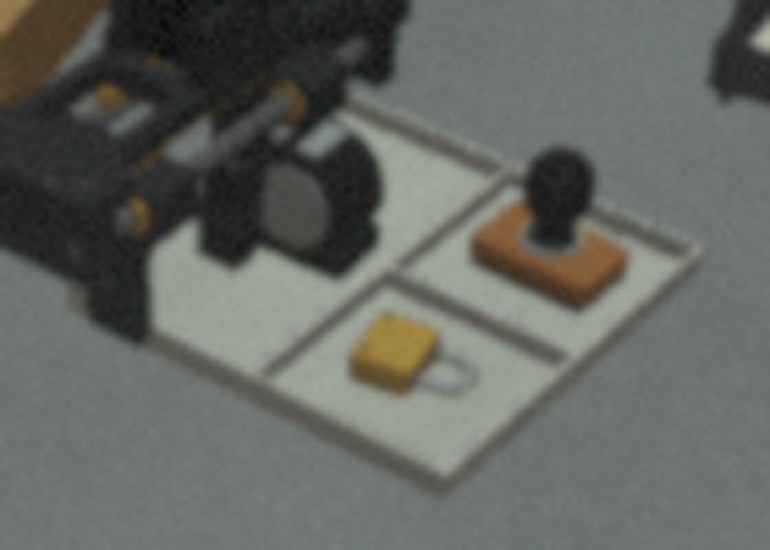

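The tape measure (320,200), stamp (550,240) and small padlock (400,355) each sit flat in their own bays, and the gripper is clear of them. I hand in.

```bash
python3 -c "
from plant import r
print(r.finish_job())"
```

```text
the job is handed in; nothing more can be done
None
```

Both kits are made up and handed in at about 47 s on the robot's clock: torch and large padlock in the lock-up tray; tape measure, stamp and small padlock in the goods-in tray; the final pictures show each in its own bay and no bystander moved.

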